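Flip the full tray's status flag

ROBOT

A 6-joint arm with a two-finger parallel gripper is mounted at the origin on the work surface. World frame = base frame: x ahead of the robot, y to its left, z up, the work surface at z = 0. Lengths are in m, angles in rad, forces in N, time in s.
With the tool pointing down it reaches from about 0.375 to 0.9 m from the base axis. Payload 3.1 kg.
Tool frame: the origin (TCP) lies on the front face of the gripper's body, between the roots of the fingers; the fingertips stand 70 mm ahead of it and the grasp point (between the pads) lies 51 mm ahead of it; z points along the fingers, y is the line along which they close (so a half turn about z gives the same grasp; the last joint's range is limited). The gripper opens to 87 mm and grips with 3 to 60 N. Pads are 19 mm wide; open, the fingers measure 117 mm over their backs; the gripper's body (75 mm by 190 mm) begins 51 mm behind the grasp point.
Start: joints at [-1.46, 0.527, 1.433, -0, 1.181, -0.178], TCP at [0.179, -0.599, 0.292] pointing down, gripper open.
Joint ranges: [-3.08, 3.08], [-0.75, 2.2], [0.22, 2.44], [-1.43, 4.57], [0, 2.65], [-2.85, 2.85]. Speed limits (rad/s): [2.79, 2.79, 3.14, 3.14, 3.14, 3.14].

INTERFACE

Orientations are given as a unit quaternion [x, y, z, w].
In Python, from rig import robot, cams, ticket gives the robot as it stands. The module is installed in compiled form; this text tells all that it offers.
- The arm moves only by the shell command python3 -m crank 'ROWS' [FORCE]. ROWS is JSON, a list of rows, each a list of 7 numbers: the shift along the tool's x, y, z in cm, then the turn, a rotation vector about the tool's x, y, z in rad, then the closure, from 0 (fully open) to 1 (shut). A call has 1 to 5 rows; each row shifts and turns the commanded pose from where the row before left it, along the tool's axes as they then stand; what a row does not reach is not made up. A row lasts 1/8 s, in which the tool goes at most 62.5 mm and 10.7 degrees, less where a joint would pass 70% of its speed; a pose out of reach is approached as far as the arm can. A call is refused whole if a number of a shift passes 6.25 or a number of a turn 0.188, either way. A call with a gripper value outside its range is refused whole. The fingers move at their own pace and stop on an object; FORCE is the grip in N (left out, the last holds). Time passes only in rows, so rows that do not move let the fingers close. It gives the time, the measured TCP pose, the force, the opening and the grip force at its end, in the units of the state.
- robot.get_obs(): the state, without advancing time (a new reading comes with each control period).
- cams.camera(name): name is "scene" or "top" or "wrist"; returns the picture (384x512x3 uint8, red, green, blue); there is no depth.
- cams.camera_info(name): a dict with "intrinsics" (3x3 intrinsics, pixels), "pose" (4x4, takes a point from camera to world coordinates). Camera axes: x right, y down, z forward; pixel columns grow to the right and rows downward; lengths in m; the calibration is good to about 2 mm. A picture is of the moment at which its call begins: read the wrist's pose just before it. camera_info takes no time and is no camera call; for the wrist camera it gives the pose at the moment of the call.
- ticket.hand_in(): hands the job in; it is judged then, once.
The state is a dict: "time": time; "q": joint angles; "joint_velocities": joint speeds; "joint_torque": joint torques, N m; "position": TCP position; "tool_rot": TCP orientation; "ft_force": force on the tool from outside, world axes, zero at the start; "moment": the same for the moment, N m; "grip_width": finger opening in m; "grip_force": force on a finger pad.
Only numpy, scipy, OpenCV 4.12 (cv2) and the standard library are available. Lean on these libraries where they do the work, as an engineer would, in place of code of your own. Each camera call takes 0.05 s, during which the arm holds its last target. There are 200 camera calls.

TASK

One of the two parts trays has all six of its places filled: with a fingertip, push the white flag on that tray's sign board over its hinge, from the upper half of the board down flat onto the lower half, so that the disc shows instead of the bar. Only push, gently: do not pinch, lift or carry anything, do not shift the trays, leave the other tray's flag as it is, and leave the parts, the deburring tool and the cup where they are.

Things in the scene. Friction and masses are not known exactly. Their poses are not given: they have to be found in the camera images.
- tray_full: Loose dark steel tray (about 2.5 kg), 200 mm (its x) by 150 mm (its y), floor 10 mm thick, rim 24 mm high, with all six of its places filled with turned steel parts (two rows of three, at its -x end). Origin: centre of its underside, z up. At its +x end (away from the robot) stands a sloping sign board facing its +x, with a white flag hinged across the middle.
- flag_full (a joint): Flag hinge (rad), axis: tray y. 0: flag lies on the board's upper half, leaning 55 deg above level towards tray -x, bar showing; 0.61: straight up; 2.18: level towards tray +x; pi (stop): on the board's lower half, disc showing. Stiff hinge (0.05 N m, about 1 N at the free edge): the flag stays where it is left. Starts at 0 to 0.25.
- flag_full_hinge (a point): Middle of the flag's hinge line, at (50, 0, 92) mm in the tray's frame; axes as the tray's. The blue-painted board, 80 mm wide, leans back 35 deg from vertical (top towards the parts), reaches 42 mm up the slope above the hinge and 72 mm below; its surface lies 3 mm behind the hinge line. Small ears hold the hinge at both sides.
- flag_full_edge (a point): Middle of the flag's free edge. The flag is a flat white plate, 60 mm wide, 5 mm thick, reaching 70 mm from the hinge, 50 g, a black bar on one face and a black disc on the other. At the start its edge stands about 149 mm above the bench, 28 mm past the board's upper end; at the end about 35 mm above the bench.
- tray_short: Loose dark steel tray (about 2.5 kg), 200 mm (its x) by 150 mm (its y), floor 10 mm thick, rim 24 mm high, the same as the other, but with only two parts standing in it, so it is not full. Origin: centre of its underside, z up. At its +x end (away from the robot) stands a sloping sign board facing its +x, with a white flag hinged across the middle.
- flag_short (a joint): Flag hinge (rad), axis: tray y. 0: flag lies on the board's upper half, leaning 55 deg above level towards tray -x, bar showing; 0.61: straight up; 2.18: level towards tray +x; pi (stop): on the board's lower half, disc showing. Stiff hinge (0.05 N m, about 1 N at the free edge): the flag stays where it is left. Starts at 0 to 0.25.
- flag_short_hinge (a point): Middle of the flag's hinge line, at (50, 0, 92) mm in the tray's frame; axes as the tray's. The blue-painted board, 80 mm wide, leans back 35 deg from vertical (top towards the parts), reaches 42 mm up the slope above the hinge and 72 mm below; its surface lies 3 mm behind the hinge line. Small ears hold the hinge at both sides.
- flag_short_edge (a point): Middle of the flag's free edge. The flag is a flat white plate, 60 mm wide, 5 mm thick, reaching 70 mm from the hinge, 50 g, a black bar on one face and a black disc on the other. At the start its edge stands about 149 mm above the bench, 28 mm past the board's upper end; at the end about 35 mm above the bench.
- full_1: Turned steel part, 34 mm across, 55 mm high, 0.2 kg, loose, standing on its narrower foot. Origin: centre of its underside. Stands in the full tray.
- full_2: Turned steel part, 34 mm across, 55 mm high, 0.2 kg, loose, standing on its narrower foot. Origin: centre of its underside. Stands in the full tray.
- full_3: Turned steel part, 34 mm across, 55 mm high, 0.2 kg, loose, standing on its narrower foot. Origin: centre of its underside. Stands in the full tray.
- full_4: Turned steel part, 34 mm across, 55 mm high, 0.2 kg, loose, standing on its narrower foot. Origin: centre of its underside. Stands in the full tray.
- full_5: Turned steel part, 34 mm across, 55 mm high, 0.2 kg, loose, standing on its narrower foot. Origin: centre of its underside. Stands in the full tray.
- full_6: Turned steel part, 34 mm across, 55 mm high, 0.2 kg, loose, standing on its narrower foot. Origin: centre of its underside. Stands in the full tray.
- short_1: Turned steel part, 34 mm across, 55 mm high, 0.2 kg, loose, standing on its narrower foot. Origin: centre of its underside. Stands in the other tray.
- short_2: Turned steel part, 34 mm across, 55 mm high, 0.2 kg, loose, standing on its narrower foot. Origin: centre of its underside. Stands in the other tray.
- bench_part: Turned steel part, 34 mm across, 55 mm high, 0.2 kg, loose, standing on its narrower foot. Origin: centre of its underside. Stands on the bench beyond the trays, seen from the robot.
- deburrer: Hand deburring tool with a black handle, 150 mm long, lying on the bench at the robot's right of the trays.
- cup: Grey plastic cup, 70 mm across, 80 mm high, open at the top, on the bench at the robot's left of the trays. Origin: centre of its underside.
Mind the look-alikes: they are no part of the job. Leave any orange or yellow look-alike of the tray_full alone. Leave any turquoise look-alike of the tray_short alone.

How it is judged:
At the end, for the whole second after the job is handed in: The full tray's flag lies on the lower half of its board, within 0.2 rad of its stop (joint above 2.94) and at rest; the other flag is below 0.45 rad; neither tray has moved more than 25 mm, and no part, tool or cup more than 30 mm (value of joint flag_full above 2.94 rad and velocity of joint flag_full between -0.1 and 0.1 rad/s and value of joint flag_short below 0.45 rad and distance of each of tray_full, tray_short from where it was at the start of the episode below 0.025 m and distance of each of full_1, full_2, full_3, full_4, full_5, full_6, short_1, short_2, bench_part, deburrer, cup from where it was at the start of the episode below 0.03 m); the robot touches nothing.
It fails at once if a tray is lifted, or shifted by more than 25 mm (distance of any of tray_full, tray_short from where it was at the start of the episode above 0.025 m or height (world z) of any of tray_full, tray_short above 0.008 m).
It fails at once if the flag of the tray that is not full is turned (beyond 0.45 rad) (value of joint flag_short above 0.45 rad).
It fails at once if the flag or its tray is pinched or pressed hard (over 30 N) (contact force between the fingers and tray_full above 30 N).
It fails at once if a part, the deburring tool or the cup is moved by more than 30 mm (distance of any of full_1, full_2, full_3, full_4, full_5, full_6, short_1, short_2, bench_part, deburrer, cup from where it was at the start of the episode above 0.03 m).
It fails at once if a part or the cup is tipped over (angle between any of full_1, full_2, full_3, full_4, full_5, full_6, short_1, short_2, bench_part, cup's own z axis and vertical above 0.5 rad).
It also fails if it takes over 38 s, if anything falls off the work surface, if the arm or the gripper's body presses on something with over 40 N, if the wrist force passes 120 N, or if a joint passes its speed limit or range.

## Working session

There is one attempt and no reset: what is moved stays moved. The work goes in short steps, Python scripts to look and compute and a shell command to move; the robot and the scene stay as the last step left them, time stands still between calls to the robot, and variables do not carry over. Pictures are saved under pics/ and viewed, at most 10 in all, crops included, and the job is handed in when it is done.

```bash
mkdir -p pics; python3 - <<'E'
from rig import robot,cams
import cv2,numpy as np
for n in ("scene","top"):
    im=cams.camera(n); cv2.imwrite(f"pics/{n}0.png",im[:,:,::-1]); i=cams.camera_info(n)
    print(n,np.round(i["intrinsics"],1).tolist(),np.round(i["pose"],3).tolist())
o=robot.get_obs();print(o["time"],o["position"],o["tool_rot"],o["grip_width"])
E
```

```text
scene [[476.1, 0.0, 256.8], [0.0, 476.1, 187.6], [0.0, 0.0, 1.0]] [[0.77, 0.463, -0.439, 1.095], [0.638, -0.537, 0.552, -0.758], [0.02, -0.705, -0.709, 1.081], [0.0, 0.0, 0.0, 1.0]]
top [[375.8, 0.0, 255.7], [0.0, 375.8, 190.2], [0.0, 0.0, 1.0]] [[-0.013, -0.993, 0.116, 0.386], [-1.0, 0.012, -0.009, 0.019], [0.007, -0.116, -0.993, 1.276], [0.0, 0.0, 0.0, 1.0]]
0.1 [ 0.17856142 -0.59841718  0.29136162] [ 9.89521270e-01  1.44383883e-01  2.34186310e-05 -9.74343962e-04] 0.08725163705589613
```

View pics/scene0.png

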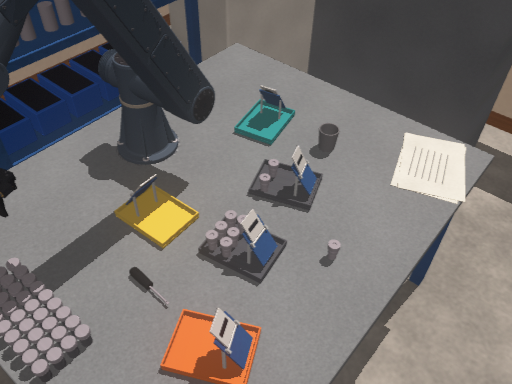

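View pics/top0.png

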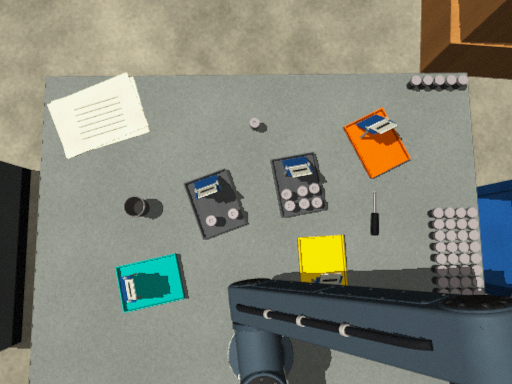

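The candidates in the top view are:
- dark tray with six parts, (300,184), which is scene (243,248)
- dark tray with two parts, (216,203)
- orange tray, (376,143)
- yellow tray, (322,255)
- turquoise tray, (152,282)

I choose the dark tray with six parts and will check it in a crop.

```bash
cat > h.py <<'E'
import cv2,numpy as np
from rig import robot,cams
def ray(n,p,z):
    i=cams.camera_info(n);K=np.array(i["intrinsics"]);T=np.array(i["pose"])
    d=T[:3,:3]@np.linalg.solve(K,[p[0],p[1],1.]);return T[:3,3]+d*(z-T[2,3])/d[2]
def pix(n,P):
    i=cams.camera_info(n);K=np.array(i["intrinsics"]);T=np.array(i["pose"])
    c=K@(T[:3,:3].T@(np.array(P)-T[:3,3]));return c[:2]/c[2]
E
python3 - <<'E'
from h import *
t=cv2.imread("pics/top0.png");s=cv2.imread("pics/scene0.png")
x0,y0,x1,y1=262,142,338,226
c=t[y0:y1,x0:x1];hsv=cv2.cvtColor(c,cv2.COLOR_BGR2HSV)
m=((hsv[:,:,2]<75)).astype(np.uint8)
m=cv2.morphologyEx(m,cv2.MORPH_OPEN,np.ones((2,2)))
n,l,st,_=cv2.connectedComponentsWithStats(m);k=1+np.argmax(st[1:,4])
pts=np.argwhere(l==k)[:,::-1].astype(np.float32)+[x0,y0]
w=np.array([ray("top",p,0.02)[:2] for p in pts]).astype(np.float32)
r=cv2.minAreaRect(w);print("rect",r)
b=cv2.boxPoints(r);print(b)
# part centroids / flag: bright low-sat
m2=((hsv[:,:,2]>185)&(hsv[:,:,1]<40)).astype(np.uint8)
n,l,st,ce=cv2.connectedComponentsWithStats(m2)
for i in range(1,n):
    if st[i,4]>8: print(st[i],ce[i]+[x0,y0],ray("top",ce[i]+[x0,y0],.13))
a=cv2.resize(c,None,fx=5,fy=5,interpolation=cv2.INTER_CUBIC)
d=cv2.resize(s[195:285,190:290],(400,420*90//105),interpolation=cv2.INTER_CUBIC)
H=max(a.shape[0],d.shape[0]);f=lambda q:cv2.copyMakeBorder(q,0,H-q.shape[0],0,0,0)
cv2.imwrite("pics/crop.png",np.hstack([f(a),f(d)]))
E
```

```text
rect ((0.5719264149665833, -0.19008156657218933), (0.07950303703546524, 0.07793405652046204), 50.4320182800293)
[[ 0.5165665  -0.19590306]
 [ 0.57664347 -0.24554652]
 [ 0.6272863  -0.18426007]
 [ 0.56720936 -0.13461661]]
[27 24 11  2 11] [294.         166.45454545] [ 0.59221284 -0.11039976  0.13      ]
[31 30 19  5 40] [301.7   174.075] [ 0.56806157 -0.13361878  0.13      ]
[48 42  9  9 47] [313.85106383 187.80851064] [ 0.52487115 -0.16988646  0.13      ]
[36 45  9  8 56] [302.10714286 190.53571429] [ 0.51685927 -0.13348665  0.13      ]
[20 48  9  9 55] [286.18181818 193.89090909] [ 0.50708092 -0.08427521  0.13      ]
[38 57  9  9 56] [303.875      203.17857143] [ 0.47783205 -0.13784561  0.13      ]
[50 56 10  9 57] [316.52631579 201.92982456] [ 0.48119209 -0.17674941  0.13      ]
[23 59 10  9 64] [289.296875 205.234375] [ 0.47207441 -0.09303364  0.13      ]
```

View pics/crop.png

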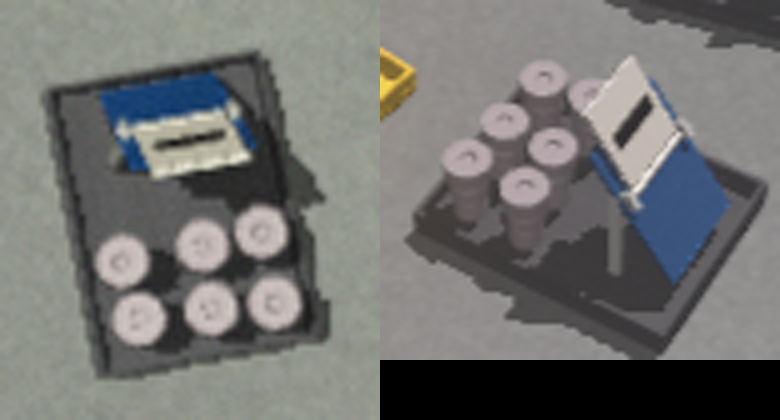

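The crop shows the dark tray with all six places filled. Its flag is up against the upper half with the bar showing; free edge corners are at top-view crop (158,177) and (250,160).

```bash
python3 - <<'E'
from h import *
C=lambda x,y:(np.array([x,y])+.5)/5-.5+[262,142]
S=lambda x,y:(np.array([x-380,y])+.5)/4-.5+[190,195]
TL,TR,BL=[ray("top",C(*p),.024)for p in((47,90),(257,55),(100,376))]
print(TL,TR,BL,np.linalg.norm(TL-TR),np.linalg.norm(TL-BL))
x=(TL-BL)/np.linalg.norm(TL-BL); y=(TL-TR)/np.linalg.norm(TL-TR)
ya=np.arctan2(x[1],x[0]);yb=np.arctan2(-y[0],y[1]);print("yaw",ya,yb)
cen=(TR+BL)/2;print("cen",cen)
def tri(a,b):
    P=[]
    for n in("top","scene"):
        i=cams.camera_info(n);P.append(np.array(i["intrinsics"])@np.linalg.inv(i["pose"])[:3])
    X=cv2.triangulatePoints(P[0],P[1],np.array(a,float).reshape(2,1),np.array(b,float).reshape(2,1));return (X[:3]/X[3]).ravel()
e1=tri(C(158,177),S(580,108));e2=tri(C(250,160),S(630,58))
h1=tri(C(122,128),S(632,200));h2=tri(C(232,108),S(685,128))
print("edge",e1,e2,"hinge",h1,h2)
yaw=(ya+yb)/2;c,s=np.cos(yaw),np.sin(yaw);R=np.array([[c,-s,0],[s,c,0],[0,0,1]])
o=np.array([cen[0],cen[1],0])
print("yaw",yaw,"hinge model",o+R@[.05,0,.092],"edge model0",o+R@[.05-.07*np.cos(.96),0,.149])
E
```

```text
[ 0.63574962 -0.04494942  0.024     ] [ 0.6583025  -0.18816981  0.024     ] [ 0.44178052 -0.07685387  0.024     ] 0.14498521320911453 0.19657544380847475
yaw 0.16302241707420073 0.15618727747620362
cen [ 0.55004151 -0.13251184  0.024     ]
edge [ 0.54836063 -0.12265105  0.10995577] [ 0.57469211 -0.14155733  0.19332986] hinge [ 0.58967406 -0.11108481  0.03425611] [ 0.61540499 -0.13690121  0.1521396 ]
yaw 0.1596048472752022 hinge model [ 0.59940602 -0.12456543  0.092     ] edge model0 [ 0.55976987 -0.13094582  0.149     ]
```

The two views put the hinge at about (0.601, -0.1245, 0.092), with tray yaw 0.16 and the flag near 0. I'll align the tool with the tray, close the fingers, and travel at height to just behind the flag.

```bash
python3 -m crank '[[0,0,0,0,0,0.13,1],[4.2,-4.0,0,0,0,0,1],[4.2,-4.0,0,0,0,0,1],[4.2,-4.0,0,0,0,0,1],[4.2,-4.0,0,0,0,0,1]]' 10; python3 -m crank '[[4.2,-4.0,0,0,0,0,1],[4.2,-4.0,0,0,0,0,1],[4.2,-4.0,0,0,0,0,1],[4.2,-4.0,0,0,0,0,1],[0,0,0,0,0,0,1]]'
```

```text
time: 0.72
position: [0.3198, -0.4125, 0.2919]
tool_rot: [0.997, 0.08, 0.0, -0.0]
ft_force: [0.5, -0.2, 0.2]
grip_width: 0.045
grip_force: 0.0
time: 1.35
position: [0.4608, -0.2259, 0.2919]
tool_rot: [0.997, 0.083, -0.0, -0.001]
ft_force: [0.7, -0.5, 1.1]
grip_width: 0.0013
grip_force: 0.0
```

```bash
python3 -m crank '[[4.2,-3.9,0,0,0,0,1],[4.2,-3.9,0,0,0,0,1],[0,0,4.0,0,0,0,1],[0,0,4.2,0,0,0,1],[0,0,0,0,0,0,1]]'; python3 - <<'E'
from h import *
cv2.imwrite("pics/s1.png",cv2.resize(cams.camera("scene")[150:300,170:340,::-1],None,fx=4,fy=4,interpolation=cv2.INTER_CUBIC))
E
```

```text
time: 1.98
position: [0.5276, -0.139, 0.2073]
tool_rot: [0.997, 0.079, -0.004, -0.002]
ft_force: [-0.6, -0.1, 0.3]
grip_width: 0.0007
grip_force: 0.0
```

View pics/s1.png

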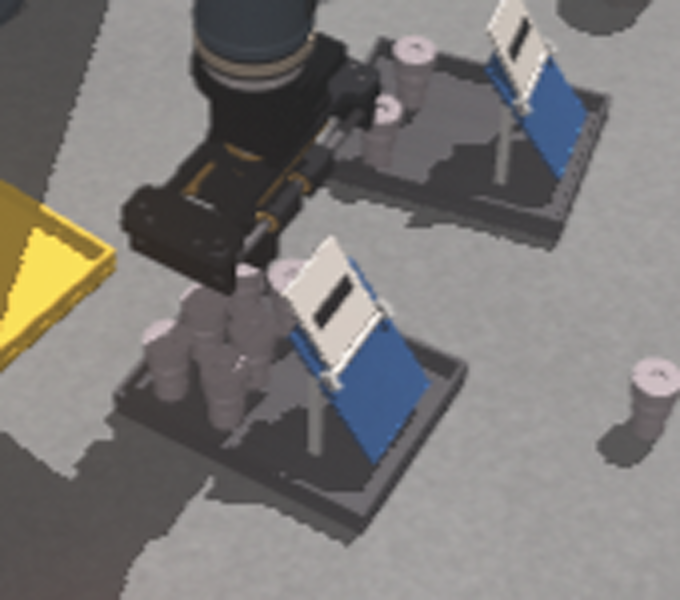

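The picture shows the gripper behind the full tray's flag (crop 335,300), clear of the parts. I'll push the flag forward now.

```bash
python3 -m crank '[[1.2,0,0,0,0,0,1],[1.2,0,0,0,0,0,1],[1.3,0,-0.1,0,0,0,1],[1.3,0,-0.1,0,0,0,1],[1.2,0,0,0,0,0,1]]'; python3 -m crank '[[1.0,0,-0.2,0,0,0,1],[0.8,0,-0.1,0,0,0,1],[0,0,0,0,0,0,1]]'; python3 - <<'E'
from h import *
cv2.imwrite("pics/s2.png",cv2.resize(cams.camera("scene")[150:300,170:340,::-1],None,fx=4,fy=4,interpolation=cv2.INTER_CUBIC))
p=robot.get_obs()["position"]-[.601,-.1245,.092+.07];print("u,w front mm",1e3*(p[0]*.987+p[1]*.159)+9.5,p[2]*1e3,"v",1e3*(-p[0]*.159+p[1]*.987))
E
```

```text
time: 2.65
position: [0.5923, -0.129, 0.2126]
tool_rot: [0.997, 0.08, 0.0, 0.0]
ft_force: [-0.7, 0.1, 0.3]
grip_width: 0.0004
grip_force: 0.5
time: 3.02
position: [0.6097, -0.1263, 0.2152]
tool_rot: [0.997, 0.08, 0.001, 0.0]
ft_force: [-0.0, -0.5, 0.1]
grip_width: 0.0007
grip_force: 0.0
u,w front mm 17.44760792019243 53.25218770230886 v -3.1656463280911513
```

View pics/s2.png

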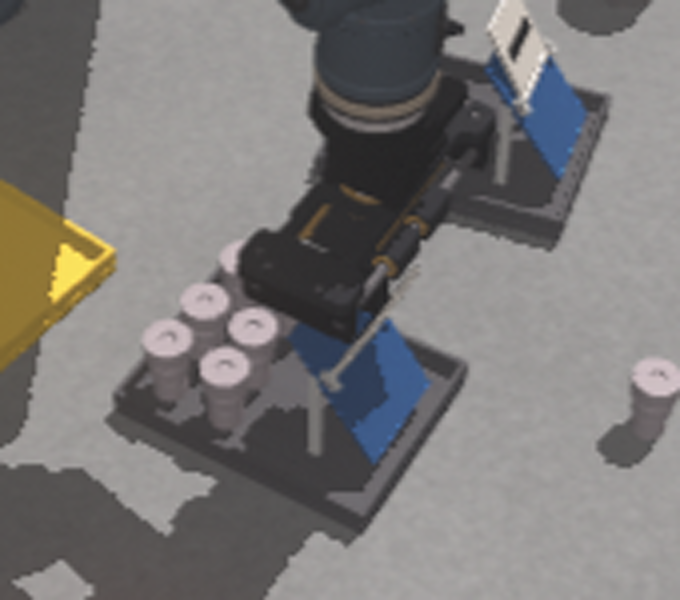

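The flag is past vertical and nearly edge-on in this view; its line runs from (330,380) to (405,285). I'll carry on along the arc.

```bash
python3 -m crank '[[0.9,0,0.6,0,0,0,1],[0.9,0,0.8,0,0,0,1],[0.7,0,0.9,0,0,0,1],[0.6,0,1.0,0,0,0,1],[0.6,0,0.9,0,0,0,1]]'; python3 -m crank '[[0.5,0,0.9,0,0,0,1],[0,0,0.8,0,0,0,1],[0,0,0.8,0,0,0,1],[0,0,0.7,0,0,0,1],[0,0,0,0,0,0,1]]'; python3 - <<'E'
from h import *
cv2.imwrite("pics/s3.png",cv2.resize(cams.camera("scene")[150:300,170:340,::-1],None,fx=4,fy=4,interpolation=cv2.INTER_CUBIC))
p=robot.get_obs()["position"]-[.601,-.1245,.092+.07];print("u,w back mm",1e3*(p[0]*.987+p[1]*.159)-9.5,p[2]*1e3,"v",1e3*(-p[0]*.159+p[1]*.987))
E
```

```text
time: 3.7
position: [0.6453, -0.1203, 0.172]
tool_rot: [0.997, 0.08, -0.001, -0.0]
ft_force: [-0.4, 0.1, 0.3]
grip_width: 0.0002
grip_force: 0.3
time: 4.32
position: [0.6501, -0.1197, 0.1406]
tool_rot: [0.997, 0.08, -0.0, -0.0]
ft_force: [1.1, 0.7, 0.2]
grip_width: 0.0006
grip_force: 0.0
u,w back mm 39.878108746295915 -21.033944792628184 v -3.1271922701718275
```

View pics/s3.png

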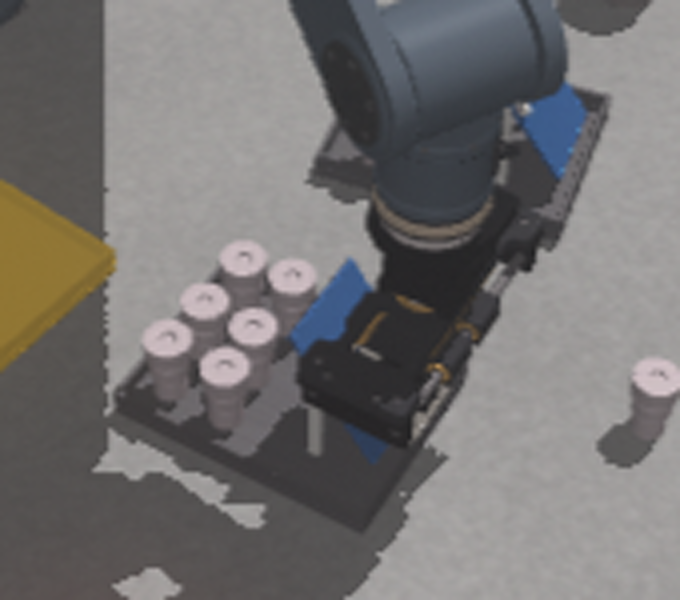

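The tray has not moved and the flag is below level under the gripper, with a bit of white at (420,420). Next is the last part of the arc, then I back away up and outward.

```bash
python3 -m crank '[[-0.2,0,0.6,0,0,0,1],[-0.3,0,0.6,0,0,0,1],[-0.4,0,0.5,0,0,0,1],[0,0,0,0,0,0,1]]'; python3 -m crank '[[-0.1,0,0.1,0,0,0,1],[0,0,0,0,0,0,1]]'
```

```text
time: 4.88
position: [0.6413, -0.1212, 0.124]
tool_rot: [0.997, 0.08, -0.0, -0.0]
ft_force: [0.8, -0.7, 0.2]
grip_width: 0.0002
grip_force: 0.1
time: 5.12
position: [0.6409, -0.1213, 0.1236]
tool_rot: [0.997, 0.08, 0.001, 0.0]
ft_force: [0.9, 0.4, 2.1]
grip_width: 0.0004
grip_force: 1.0
```

```bash
python3 -m crank '[[1.0,0,-1.0,0,0,0,1],[1.0,0,-3.0,0,0,0,1],[0,0,-5.0,0,0,0,1],[0,0,-5.0,0,0,0,1],[0,0,-4.0,0,0,0,1]]'; python3 -m crank '[[-5,3,0,0,0,0,1],[-5,3,0,0,0,0,1],[-5,3,0,0,0,0,1],[-5,3,0,0,0,0,1],[0,0,0,0,0,0,1]]'; python3 - <<'E'
from h import *
a,b=[cams.camera(n)[:,:,::-1] for n in("scene","top")]
f=lambda q:cv2.resize(q,(400,400),interpolation=cv2.INTER_CUBIC)
cv2.imwrite("pics/s4.png",np.hstack([f(a[150:300,180:330]),f(b[125:245,180:340])]))
E
```

```text
time: 5.75
position: [0.6608, -0.118, 0.3061]
tool_rot: [0.997, 0.08, 0.001, 0.0]
ft_force: [0.6, 0.4, 0.5]
grip_width: 0.0005
grip_force: 0.0
time: 6.38
position: [0.4795, -0.2707, 0.3038]
tool_rot: [0.997, 0.077, -0.001, 0.0]
ft_force: [0.2, 0.3, 0.5]
grip_width: 0.0005
grip_force: 0.0
```

View pics/s4.png

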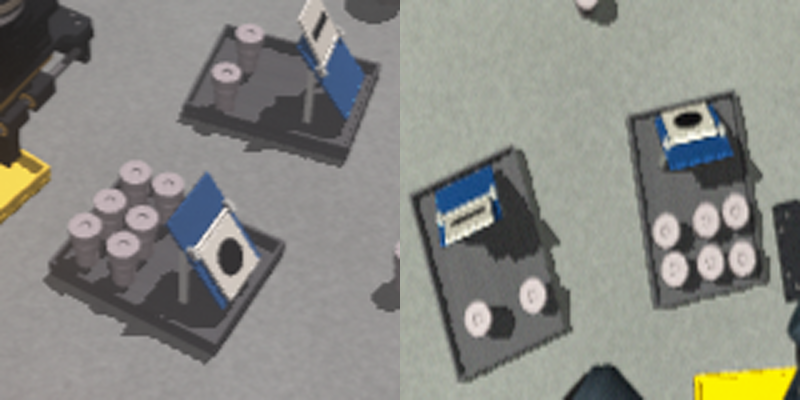

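The disc shows on the lower half of the full tray's board at scene crop (230,257), and the other flag and both trays look unchanged. One check that the flag is within 0.2 rad of its stop:

```bash
python3 - <<'E'
from h import *
H=np.array([.601,-.1245,.092]);ex=np.array([.987,.159,0]);ey=np.array([-.159,.987,0])
for n,o,s in(("scene",[180,150],[400/150]*2),("top",[180,125],[400/160,400/120])):
  for th in(2.8,2.94,3.14):
    ph=np.radians(125)-th;d=ex*np.cos(ph)+np.array([0,0,np.sin(ph)])
    for r in (.07,):
      print(n,th,[np.round((pix(n,H+r*d+k*ey*.03)-o)*s+([400,0] if n=="top" else 0)).tolist() for k in(-1,1)],"hinge",np.round((pix(n,H)-o)*s))
E
```

```text
scene 2.8 [[243.0, 299.0], [272.0, 258.0]] hinge [210. 229.]
scene 2.94 [[237.0, 301.0], [266.0, 260.0]] hinge [210. 229.]
scene 3.14 [[228.0, 301.0], [257.0, 261.0]] hinge [210. 229.]
top 2.8 [[703.0, 83.0], [659.0, 93.0]] hinge [293. 136.]
top 2.94 [[703.0, 91.0], [659.0, 101.0]] hinge [293. 136.]
top 3.14 [[704.0, 103.0], [660.0, 113.0]] hinge [293. 136.]
```

Both views match the flag at its stop (about 3.14, not 2.94), so I'm handing in.

```bash
python3 -c "
from rig import ticket
print(ticket.hand_in())"
```

```text
the job is handed in; nothing more can be done
None
```

The full tray's flag now lies on the lower half of its board with the disc showing; the final pictures show it at its stop with the other flag, trays and parts unmoved, and the job is handed in (verdict not shown).

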